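# Empty the tilting scrap bin and lock it again

## Robot

A 6-joint arm with a two-finger parallel gripper is mounted at the origin on the work surface. World frame = base frame: x ahead of the robot, y to its left, z up, the work surface at z = 0. Lengths are in mm, angles in rad, forces in N, time in s.
With the tool pointing down it reaches from about 350 to 775 mm from the base axis. Payload 5.5 kg.
Tool frame: the origin (TCP) lies at the very end of the fingers, on their centre line; the grasp point (between the pads) lies 19 mm behind it; z points along the fingers, y is the direction in which the jaws open and shut (so a half turn about z gives the same grasp; the last joint's range is limited). The gripper opens to 85 mm and grips with 20 to 120 N. Pads are 22 mm wide; open, the fingers measure 114 mm over their backs; the gripper's body (76 mm by 85 mm) begins 54 mm behind the grasp point. The pads swing forward as they close: fully open they stand 13 mm farther back than shut.
Start: joints at [1.122, 0.313, 0.046, 1.304, 0, 1.431], TCP at [174.776, 547.837, 231.323] pointing down, gripper open.
Joint ranges: [-2.76, 2.76], [-0.86, 1.69], [-1.03, 1.26], [-2.2, 2.34], [-1.47, 1.5], [-3.14, 3.14]. Speed limits (rad/s): [2.57, 2.57, 3.14, 3.14, 3.14, 3.14].

## Interface

Orientations are given as a unit quaternion [w, x, y, z].
In Python, from station import read_state, viewer, job gives the robot as it stands. The module is installed in compiled form; this text tells all that it offers.
- The arm moves only by the tool arm_command, never from a script. Its argument "steps" is a list of rows, each a list of 4 numbers: the shift along the tool's x, y, z in m, then the turn about the tool's z in degrees. A call has 1 to 10 rows; each row shifts and turns the pose as measured when the row begins, along the tool's axes as they then stand; what a row does not reach is not made up. A row lasts 1/10 s, in which the tool goes at most 50 mm and 8.59 degrees, less where a joint would pass 70% of its speed; a pose out of reach is approached as far as the arm can. A call with a gripper value outside its range is refused whole. "gripper" is the opening, from 0 (shut) to 1 (fully open), set as the call begins (left out, the last holds). The fingers move at their own pace and stop on an object; "grip_force" is the grip in N (left out, the last holds). Time passes only in rows, so rows that do not move let the fingers close. It gives the time, the measured TCP pose, the force and the opening at its end, in the units of the state.
- read_state(): the state, without advancing time (a new reading comes with each control period).
- viewer.get_image(name): name is "scene" or "top" or "wrist"; returns a dict with "img" (384x512x3 uint8, blue, green, red), "camera_matrix" (3x3 intrinsics, pixels), "R" (3x3) and "t" (3): a world point X has camera coordinates R X + t. Camera axes: x right, y down, z forward; pixel columns grow to the right and rows downward; lengths in mm; the calibration is good to about 2 mm. A picture is of the moment at which its call begins. There is no depth.
- job.sign_off(): hands the job in, once; it reports no verdict.
The state is a dict: "time": time; "joint_positions": joint angles; "dq": joint speeds; "joint_torque": joint torques, N m; "tool_pos": TCP position; "eef_rot": TCP orientation; "wrist_force": force on the tool from outside, world axes, zero at the start; "torque": the same for the moment, N m; "finger_gap": finger opening in mm.
Only numpy, scipy, OpenCV 4.12 (cv2) and the standard library are available. Lean on these libraries where they do the work, as an engineer would, in place of code of your own. Each camera call takes 0.05 s, during which the arm holds its last target.

## Task

Empty the tilting scrap bin: draw its safety bolt, swing the bin right over with the side lever so that all the scrap in it drops into the tray underneath, then bring the bin back fully upright and push the bolt fully home again. Swing it steadily, so that it never slams, and leave the other things on the desk where they are.

Things in the scene. Friction and masses are not known exactly. Their poses are not given: they have to be found in the camera images.
- stand: Fixed grey steel stand of the tilting bin. Origin: on the desk, straight below the middle of the pivot axis; x points to the bin's back (away from the robot), y to its left, z up; yaw within 0.2 rad of the desk's. Two upright side plates, inner faces at y = +-85 mm, 4 mm thick, 195 mm high; foot flanges out to y = +-120 mm. All 'stand' positions below are in this frame, in mm.
- pivot (a point): Middle of the bin's pivot axis: stand (0, 0, 165), axis along stand y. The bin is a sheet-steel hopper 130 mm wide, open at the top, hung on pins between the side plates. Upright, its rim is at z = 225 from x = -85 (top of the sloping front, the pouring lip) to x = 85 (upright back wall); inner floor at z = 99.
- bin (a joint): Tilt of the bin on its pins, rad: 0 = upright on its rest, grows as its top swings forward, towards the robot (stand -x), to a stop at 2.1; scrap slides out from about 1.6 on. Held within about 0.05 of upright while the bolt is home. Weighs 0.9 kg, heavier behind the pins: let go part-way it falls back. Moving the lever takes a few newtons.
- sleeve: Black round grip of the tipping lever, 16 mm thick, 80 mm long, parallel to the pivot axis, on the right (-y) side. Origin: its centre. Lever and bin are rigid; at tilt t the centre is at stand x = 100 sin(1.134 - t), y = -145, z = 165 + 100 cos(1.134 - t). The grip turns freely on its spindle, so a gripper can point down all the way. The flat lever arm is at its inner end, y = -98 to -104.
- bolt (a joint): Safety bolt on the left side plate, a sliding steel rod, m: 0 = fully home in the eye on the side of the bin, grows as it is drawn outwards along stand +y, to a stop at 0.026. Clear of the eye from 0.018. Starts within 2 mm of home; stays where it is left (friction about 2.5 N). Goes home only when the bin is upright.
- knob_center (a point): Point to grip on the bolt's upright round steel knob, 12 mm thick (16 mm at its head), rising from stand z = 208 to 261; this point is at z = 240. Bolt home: stand (45, 117, 240). The guides and flange under it reach up to z = 215, the bin's rim, 52 mm away along y, to 228.
- tray: Open steel tray, loose, 0.7 kg, 240 x 155 x 45 mm (along its x, y, z), wall 3 mm, on the desk between the side plates, under and in front of the bin; its centre lies about 60 mm in front of the pivot axis. Origin: centre of its underside.
- heatsink_center (a point): Centre of a finned aluminium heatsink offcut, 32 x 26 x 22 mm, 60 g, loose scrap in the bin.
- transformer_center (a point): Centre of a small transformer with a dark iron core, 32 x 26 x 28 mm, 120 g, loose scrap in the bin.
- pot_center (a point): Centre of a potentiometer, round metal can 24 mm across with a shaft, 30 mm high, 35 g, loose scrap in the bin.
- bracket_center (a point): Centre of a steel angle bracket, 30 x 26 x 28 mm, 50 g, loose scrap in the bin.
- relay: Bystander: black relay cube with a clear top, 28 x 28 x 34 mm, on the desk to the right of the bin's front. Origin: centre of its underside.
- spudger: Bystander: flat white nylon spudger, 151 x 11 x 6 mm (long along its x), on the desk to the left of the bin. Origin: middle of its underside.
- chip_tube: Bystander: blue translucent chip tube, 300 x 13 x 10 mm (long along its x), on the desk behind the bin. Origin: middle of its underside.
- enclosure: Bystander: dented aluminium project enclosure, 120 x 90 x 50 mm, on the right of the desk. Origin: centre of its underside.
- multimeter: Bystander: handheld multimeter lying on its back, 150 x 75 x 42 mm, on the right of the desk. Origin: centre of its underside.
- screwdriver: Bystander: black-handled screwdriver, 190 mm long, lying on the left of the desk.
- solder_reel: Bystander: full reel, 60 mm across, 46 mm high, standing on its flange on the left of the desk. Origin: centre of its underside.

How it is judged:
By the outcome, as a careful person would: the job done as asked, in the order asked, and still so for the second after the job is handed in, with the robot touching nothing.
It also fails if it takes over 72 s, if anything falls off the work surface, if the arm or the gripper's body presses on something with over 40 N, if the wrist force passes 120 N, or if a joint passes its speed limit or range.

## Working session

There is one attempt and no reset: what is moved stays moved. The work goes in short steps, Python scripts to look and compute and a tool call to move; the robot and the scene stay as the last step left them, time stands still between calls to the robot, and variables do not carry over. Pictures are saved under pics/ and viewed, and the job is handed in when it is done.

Besides the shell and the picture viewer there is one more tool, called after "Emit:" as name(argument=value, ...), one argument or row to a line, values as JSON. arm_command: Moves the arm, as the interface text tells. Its arguments: {"type":"object","properties":{"steps":{"type":"array","items":{"type":"array","items":{"type":"number"}}},"gripper":{"type":"number"},"grip_force":{"type":"number"}},"required":["steps"]}

```bash
mkdir -p pics
python3 - <<'E'
from station import read_state, viewer
import cv2
s=read_state()
for k,v in s.items(): print(k,v)
for n in ["scene","top","wrist"]:
    d=viewer.get_image(n); cv2.imwrite(f"pics/{n}0.png",d["img"])
    print(n,d["camera_matrix"],d["R"],d["t"])
E
```

```text
time 0.0
joint_positions [1.12236388e+00 3.13980731e-01 4.49822274e-02 1.30364171e+00
 1.78009524e-06 1.43121358e+00]
dq [-0.00037718  0.00030052  0.00048331  0.00106522  0.00031154 -0.00037246]
joint_torque [-1.55474885e-03 -4.80628502e+01  2.98531383e+01  1.92296872e-02
 -3.22806791e-04 -2.36279092e-06]
tool_pos [174.54696325 547.31344273 230.42142425]
eef_rot [-2.68022499e-04  1.53811753e-01  9.88099739e-01 -8.82126730e-04]
wrist_force [-0.35799483 -0.44718601  0.22704486]
torque [ 0.03253193 -0.0190422   0.03672162]
finger_gap 85.69879047296655
scene [[389.72143112   0.         256.61555078]
 [  0.         389.72143112 189.59783778]
 [  0.           0.           1.        ]] [[ 0.87500958  0.48381349 -0.01681497]
 [ 0.38089889 -0.70948816 -0.59291027]
 [-0.29878801  0.51239736 -0.80509296]] [-545.25604181 -113.39327195 1468.57598036]
top [[397.05170707   0.         256.37205759]
 [  0.         397.05170707 186.32373125]
 [  0.           0.           1.        ]] [[-0.02023138 -0.99975983  0.00842453]
 [-0.99091067  0.01893004 -0.13318298]
 [ 0.13299152 -0.01104243 -0.99105566]] [  33.79554643  594.78297087 1380.4745835 ]
wrist [[323.64258312   0.         258.49220227]
 [  0.         323.64258312 187.79378989]
 [  0.           0.           1.        ]] [[ 0.30529773  0.95225478 -0.00203249]
 [ 0.91456902 -0.29261962  0.27917247]
 [ 0.26524857 -0.08708957 -0.96023883]] [-574.30224848  -35.21008605  379.84058333]
```

View pics/scene0.png

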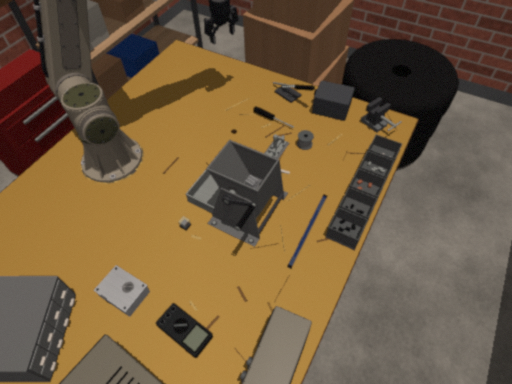

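View pics/top0.png

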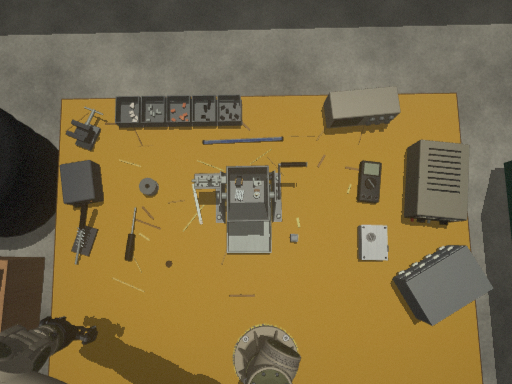

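View pics/wrist0.png

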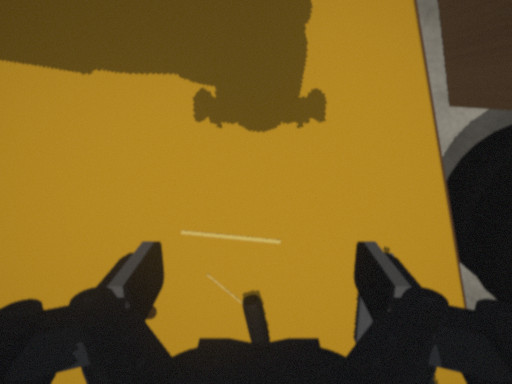

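The top view shows the bin at about (248,195), the tray front at (248,240), the sleeve near (293,165) and the bolt near (208,181). I'll enlarge it.

```bash
cat > h.py <<'E'
import numpy as np, cv2
def ray(d,u,v,z):
    K,R,t=[np.array(d[k],float) for k in("camera_matrix","R","t")]
    c=-R.T@t; w=R.T@np.linalg.solve(K,[u,v,1]); return c+w*(z-c[2])/w[2]
def proj(d,X):
    K,R,t=[np.array(d[k],float) for k in("camera_matrix","R","t")]
    p=K@(R@np.array(X,float)+t); return p[:2]/p[2]
def tri(ds,uvs):
    A=[];b=[]
    for d,(u,v) in zip(ds,uvs):
        K,R,t=[np.array(d[k],float) for k in("camera_matrix","R","t")]
        c=-R.T@t; w=R.T@np.linalg.solve(K,[u,v,1]); w/=np.linalg.norm(w)
        P=np.eye(3)-np.outer(w,w); A.append(P); b.append(P@c)
    X=np.linalg.lstsq(np.vstack(A),np.hstack(b),rcond=None)[0]; return X
def crop(d,x0,y0,x1,y1,f,name):
    cv2.imwrite(name,cv2.resize(d["img"][y0:y1,x0:x1],None,fx=f,fy=f,interpolation=cv2.INTER_CUBIC))
E
python3 - <<'E'
from station import viewer
from h import *
import pickle
T=viewer.get_image("top");S=viewer.get_image("scene")
pickle.dump((T,S),open("ts.pkl","wb"))
crop(T,180,150,310,260,5,"pics/t1.png")
crop(S,180,130,330,270,5,"pics/s1.png")
E
```

```text
(no output)
```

View pics/t1.png

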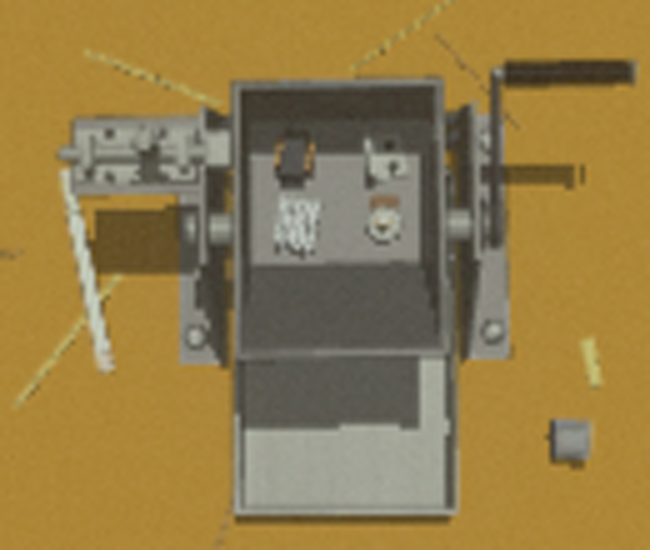

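View pics/s1.png

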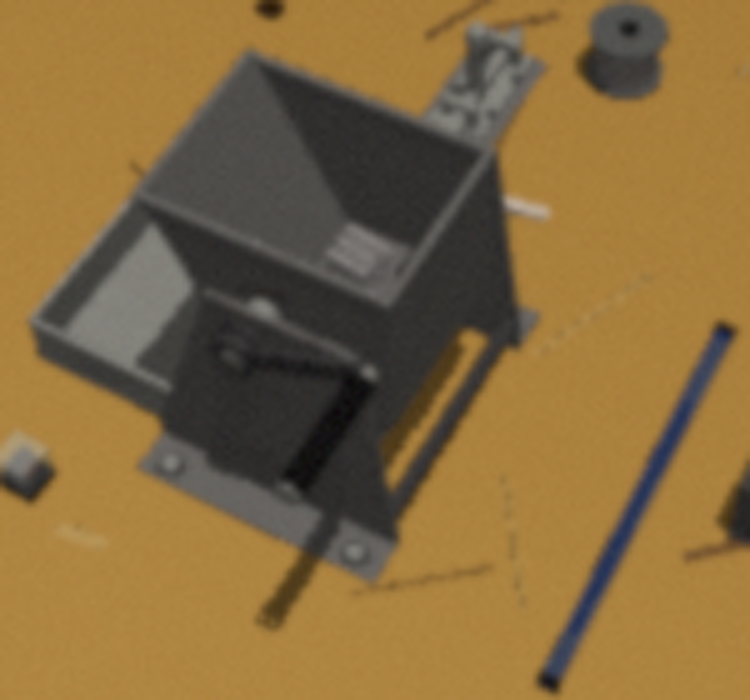

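Run:
```python
from h import *
import pickle
T,S=pickle.load(open("ts.pkl","rb"))
px=lambda x,y,ox=180,oy=150:((x+.5)/5-.5+ox,(y+.5)/5-.5+oy)
sp=lambda x,y:px(x,y,180,130)
c=np.array([ray(T,*px(*p),225) for p in [(231,80),(443,77),(445,353),(233,354)]])
print("rim bl br fr fl",c.round(1)); print(c.mean(0), np.linalg.norm(c-np.roll(c,1,0),axis=1))
ctri=[tri([T,S],[px(*a),sp(*b)]) for a,b in [((231,80),(492,150)),((443,77),(390,303)),((445,353),(142,196)),((233,354),(250,52))]]
print("tri rim",np.array(ctri).round(1))
v=(c[0]+c[1]-c[2]-c[3]);print("yaw from x-axis",np.arctan2(v[1],v[0])); w=(c[0]+c[3]-c[1]-c[2]); print("yaw y",np.arctan2(-w[0],w[1]))
zs=165+100*np.cos(1.134)
print("zsleeve",zs,"inner/outer ends", ray(T,*px(502,72),zs),ray(T,*px(635,72),zs))
print("tri outer",tri([T,S],[px(635,72),sp(290,488)]),"inner",tri([T,S],[px(497,72),sp(368,374)]))
print("bolt knob top", ray(T,*px(148,140),261), ray(T,*px(148,165),208))
print(tri([T,S],[px(148,135),sp(480,35)]))
yaw=np.arctan2(-w[0],w[1]);o=c.mean(0)
for yaw in(0.0,.01,.02):
  R=np.array([[np.cos(yaw),-np.sin(yaw)],[np.sin(yaw),np.cos(yaw)]])
  f=lambda x,y,z:np.r_[o[:2]+R@[x,y],z]
  un=lambda uv:((uv[0]-180+.5)*5-.5,(uv[1]-150+.5)*5-.5)
  us=lambda uv:((uv[0]-180+.5)*5-.5,(uv[1]-130+.5)*5-.5)
  for n,p in dict(knobtop=(45,117,261),knoblo=(45,117,208),sl_in=(90.6,-105,zs),sl_out=(90.6,-185,zs)).items():
    print(yaw,n,np.round(un(proj(T,f(*p))),0),np.round(us(proj(S,f(*p))),0))
```

```text
rim bl br fr fl [[637.6 118.4 225. ]
 [637.1 -14.2 225. ]
 [464.8 -11.3 225. ]
 [466.8 118.9 225. ]]
[551.55677136  52.93594239 225.        ] [170.87047146 132.58349803 172.2975534  130.1357989 ]
tri rim [[636.3 117.5 227.4]
 [636.9 -13.3 230.6]
 [466.8  -9.7 222.5]
 [466.5 118.6 225.9]]
yaw from x-axis -0.00996823180598507
yaw y -0.009640764873665568
zsleeve 207.30387555457852 inner/outer ends [642.92736256 -52.52460343 207.30387555] [ 641.35293451 -137.09116507  207.30387555]
tri outer [ 641.79667759 -134.94117595  213.20720466] inner [642.76400309 -48.79651067 210.56557688]
bolt knob top [594.92629469 166.45716035 261.        ] [587.409559   172.27811905 208.        ]
[599.12729251 167.30649083 260.2774973 ]
0.0 knobtop [142. 137.] [476.  30.]
0.0 knoblo [152. 151.] [474.  91.]
0.0 sl_in [501.  73.] [363. 381.]
0.0 sl_out [627.  71.] [290. 491.]
0.01 knobtop [141. 139.] [475.  29.]
0.01 knoblo [151. 152.] [473.  89.]
0.01 sl_in [500.  72.] [366. 381.]
0.01 sl_out [626.  68.] [294. 491.]
0.02 knobtop [141. 141.] [473.  28.]
0.02 knoblo [150. 154.] [472.  88.]
0.02 sl_in [498.  70.] [368. 380.]
0.02 sl_out [624.  65.] [298. 491.]
```

Emit:
arm_command(
  steps=[
    [0,0,-0.01,8.1],
    [0,0,-0.01,8.1],
    [0,0,-0.01,8.1],
    [0,0,-0.01,8.1],
    [0,0,-0.01,8.1],
    [0,0,-0.01,8.1],
    [0,0,-0.01,8.1],
    [0,0,-0.01,8.1],
    [0,0,-0.01,8.1],
  ],
  gripper=1,
)

```text
time: 1.15
tool_pos: [173.9, 546.0, 320.6]
eef_rot: [0.002, 0.728, 0.685, -0.004]
wrist_force: [0.6, -0.2, -1.1]
finger_gap: 85.3
```

```bash
cat > g.py <<'E'
import sys,numpy as np
from station import read_state
from scipy.spatial.transform import Rotation as Ro
def to(target,yawdeg=-0.6):
    s=read_state(); q=s["eef_rot"]; R=Ro.from_quat([q[1],q[2],q[3],q[0]]).as_matrix()
    d=np.array(target)-s["tool_pos"]
    a=np.degrees(np.arctan2(R[1,1],R[0,1])); e=(a-yawdeg+90)%180-90
    print("t",round(s["time"],2),"pos",s["tool_pos"].round(1),"tool shift mm",(R.T@d).round(1),"turn",round(e,2),"tilt",np.degrees(np.arccos(-R[2,2])).round(2),"F",np.array(s["wrist_force"]).round(1),"gap",round(s["finger_gap"],1),"q",np.round(s["joint_positions"],2))
if __name__=="__main__": to([float(x) for x in sys.argv[1:4]])
E
python3 g.py 598 168 310
```

```text
t 1.15 pos [173.9 546.  320.6] tool shift mm [-351.3  446.5   11.9] turn -2.91 tilt 0.49 F [ 0.6 -0.2 -1.1] gap 85.3 q [ 1.12  0.31  0.26  1.53 -0.    2.75]
```

Emit:
arm_command(
  steps=[
    [-0.029,0.037,0,-1.5],
    [-0.029,0.037,0,-1.5],
    [-0.029,0.037,0,0],
    [-0.029,0.037,0,0],
    [-0.029,0.037,0,0],
    [-0.029,0.037,0,0],
    [-0.029,0.037,0,0],
    [-0.029,0.037,0,0],
    [-0.029,0.037,0,0],
    [-0.02,0.025,0,0],
  ],
)

```text
time: 2.15
tool_pos: [536.5, 253.0, 321.6]
eef_rot: [0.0, 0.707, 0.707, -0.002]
wrist_force: [0.6, 1.2, -0.2]
finger_gap: 85.5
```

```bash
python3 g.py 598 168 310
```

```text
t 2.15 pos [536.5 253.  321.6] tool shift mm [-85.   61.5  11.8] turn 0.58 tilt 0.22 F [ 0.6  1.2 -0.2] gap 85.5 q [ 0.31  0.35  0.32  1.54 -0.    1.88]
```

Emit:
arm_command(
  steps=[
    [-0.03,0.022,0,0.6],
    [-0.03,0.022,0,0],
    [-0.02,0.015,0.005,0],
    [-0.005,0.002,0.005,0],
    [0,0,0,0],
  ],
)

```text
time: 2.65
tool_pos: [602.6, 159.5, 308.5]
eef_rot: [-0.0, 0.714, 0.701, -0.003]
wrist_force: [-0.1, -0.0, 0.4]
finger_gap: 85.4
```

```bash
python3 g.py 598 168 310
python3 - <<'E'
from station import viewer
from h import *
import pickle
W=viewer.get_image("wrist");T=viewer.get_image("top");S=viewer.get_image("scene");pickle.dump((W,T,S),open("w1.pkl","wb"))
cv2.imwrite("pics/w1.png",W["img"])
crop(S,240,110,320,170,8,"pics/s2.png")
for p in [(597.7,169.5,261),(597.7,169.5,240),(597.7,169.5,208)]: print(proj(W,p))
E
```

```text
t 2.65 pos [602.6 159.5 308.5] tool shift mm [ 8.5 -4.8 -1.5] turn -0.46 tilt 0.33 F [-0.1 -0.   0.4] gap 85.4 q [ 0.13  0.42  0.38  1.54 -0.    1.72]
[251.19176058 196.84483827]
[251.98684642 187.26434414]
[252.95285375 175.62430828]
```

View pics/w1.png

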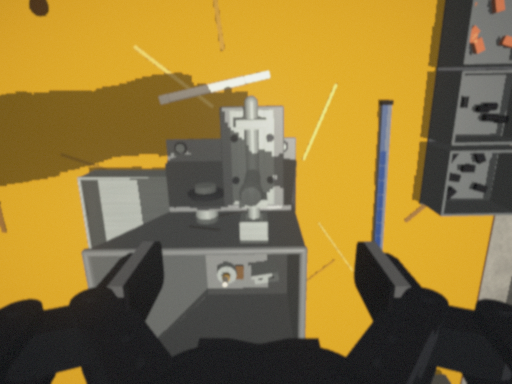

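View pics/s2.png

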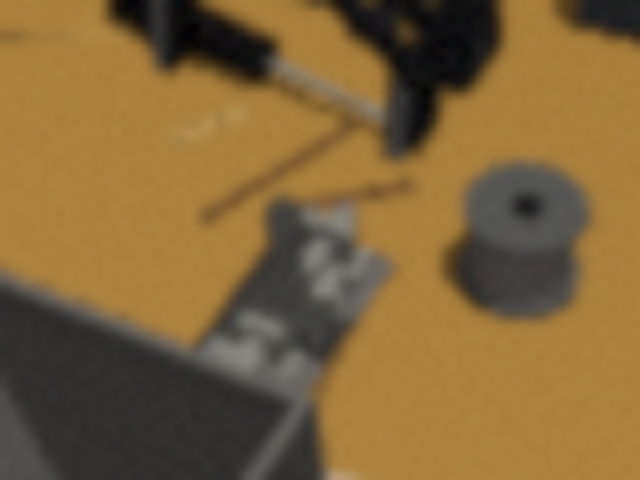

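Run:
```python
from h import *
import pickle
W,T,S=pickle.load(open("w1.pkl","rb"))
crop(W,200,90,310,250,5,"pics/w1c.png")
```

```text
(no output)
```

View pics/w1c.png

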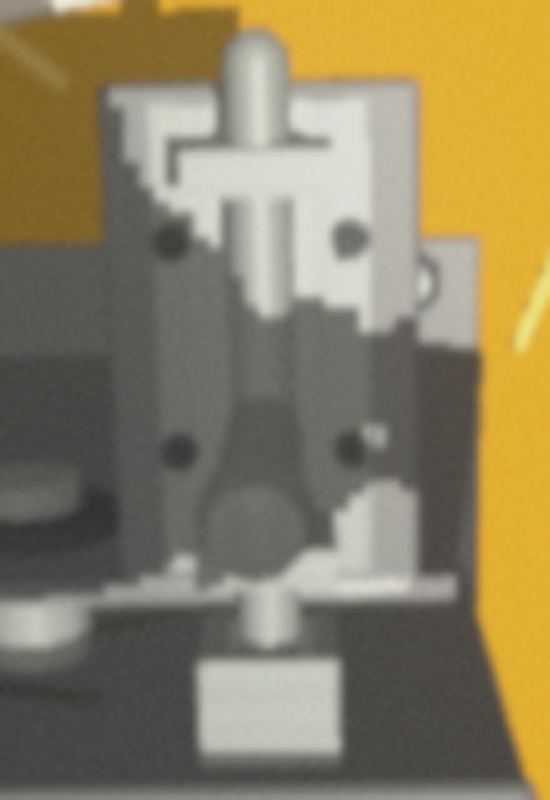

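Knob head is at wrist pixel (251,196), against (251,197) predicted from the rim fit, so the knob is at about (597.6, 169.8). I'll line up with it and go down.

Emit:
arm_command(
  steps=[
    [0.009,-0.005,0.008,-0.5],
    [0.002,0,0.012,0],
    [0,0,0.012,0],
    [0,0,0.004,0],
    [0,0,0,0],
  ],
)

```text
time: 3.3
tool_pos: [594.6, 177.9, 274.5]
eef_rot: [0.001, 0.707, 0.707, -0.001]
wrist_force: [-0.4, 0.9, -0.1]
finger_gap: 85.5
```

```bash
python3 g.py 597.7 170 222
```

```text
t 3.3 pos [594.6 177.9 274.5] tool shift mm [-7.7  3.  52.5] turn 0.66 tilt 0.15 F [-0.4  0.9 -0.1] gap 85.5 q [ 0.16  0.4   0.28  1.45 -0.    1.73]
```

Emit:
arm_command(
  steps=[
    [-0.004,0.002,0,0.5],
    [-0.002,0.001,0,0],
    [0,0,0,0],
    [0,0,0,0],
  ],
)

```text
time: 3.7
tool_pos: [598.3, 171.6, 276.0]
eef_rot: [0.002, 0.71, 0.704, 0.0]
wrist_force: [-0.2, -0.2, -0.3]
finger_gap: 85.4
```

```bash
python3 g.py 597.7 170 222
```

```text
t 3.7 pos [598.3 171.6 276. ] tool shift mm [-1.5 -0.8 54. ] turn 0.14 tilt 0.22 F [-0.2 -0.2 -0.3] gap 85.4 q [ 0.15  0.4   0.28  1.45 -0.    1.73]
```

Emit:
arm_command(
  steps=[
    [-0.001,0,0.01,0],
    [0,0,0.012,0],
    [0,0,0.012,0],
    [0,0,0.01,0],
    [0,0,0.005,0],
    [0,0,0,0],
    [0,0,0,0],
  ],
)

```text
time: 4.4
tool_pos: [597.8, 169.8, 221.3]
eef_rot: [0.001, 0.71, 0.704, -0.001]
wrist_force: [0.4, -0.0, 0.1]
finger_gap: 85.0
```

```bash
python3 g.py 597.7 170 222
```

```text
t 4.4 pos [597.8 169.8 221.3] tool shift mm [ 0.2 -0.1 -0.7] turn 0.09 tilt 0.16 F [ 0.4 -0.   0.1] gap 85.0 q [ 0.15  0.41  0.16  1.32 -0.    1.73]
```

Right at the knob, so I'll close.

Emit:
arm_command(
  steps=[
    [0,0,-0.001,0],
    [0,0,0,0],
    [0,0,0,0],
    [0,0,0,0],
    [0,0,0,0],
    [0,0,0,0],
    [0,0,0,0],
    [0,0,0,0],
  ],
  gripper=0,
  grip_force=50,
)

```text
time: 5.2
tool_pos: [597.6, 170.1, 224.5]
eef_rot: [0.002, 0.71, 0.704, -0.0]
wrist_force: [-1.6, -0.2, 0.7]
finger_gap: 10.5
```

```bash
python3 g.py 597.7 195 222
```

```text
t 5.2 pos [597.6 170.1 224.5] tool shift mm [24.9 -0.2  2.5] turn 0.11 tilt 0.18 F [-1.6 -0.2  0.7] gap 10.5 q [ 0.15  0.41  0.16  1.33 -0.    1.73]
```

Emit:
arm_command(
  steps=[
    [0.004,0,0,0],
    [0.005,0,0,0],
    [0.005,0,0,0],
    [0.005,0,0,0],
    [0.003,0,0,0],
    [0,0,0,0],
    [0,0,0,0],
  ],
)

```text
time: 5.9
tool_pos: [597.7, 192.6, 224.5]
eef_rot: [0.003, 0.71, 0.704, -0.001]
wrist_force: [-1.5, -2.5, 1.2]
finger_gap: 10.5
```

```bash
python3 g.py 597.7 195 222
```

```text
t 5.9 pos [597.7 192.6 224.5] tool shift mm [2.4 0.  2.5] turn 0.07 tilt 0.34 F [-1.5 -2.5  1.2] gap 10.5 q [ 0.19  0.42  0.19  1.33 -0.01  1.77]
```

Emit:
arm_command(
  steps=[
    [0.003,0,0,0],
    [0.001,0,0,0],
    [0,0,0,0],
    [0,0,0,0],
  ],
)

```text
time: 6.3
tool_pos: [597.7, 195.1, 224.5]
eef_rot: [0.004, 0.711, 0.703, -0.003]
wrist_force: [-0.7, -1.8, 1.3]
finger_gap: 10.7
```

```bash
python3 g.py 597.7 195 222
python3 - <<'E'
from station import viewer
from h import *
W=viewer.get_image("wrist");crop(W,190,90,330,260,4,"pics/w2.png")
E
```

```text
t 6.3 pos [597.7 195.1 224.5] tool shift mm [-0.1 -0.   2.5] turn -0.02 tilt 0.52 F [-0.7 -1.8  1.3] gap 10.7 q [ 0.19  0.42  0.19  1.34 -0.01  1.77]
```

View pics/w2.png

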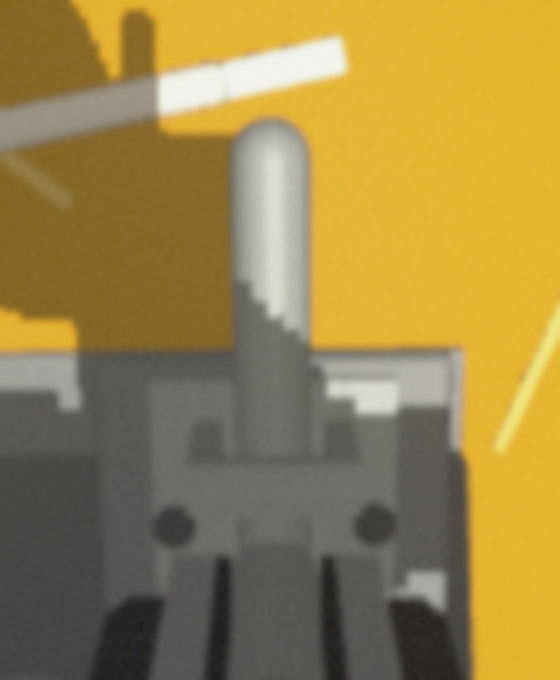

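The rod now sticks well out past the outer guide, so the bolt is drawn about 25 mm. Releasing it.

Emit:
arm_command(
  steps=[
    [0,0,0,0],
    [0,0,0,0],
    [0,0,0,0],
    [0,0,0,0],
    [0,0,0,0],
  ],
  gripper=0.6,
)

```text
time: 6.85
tool_pos: [599.0, 197.4, 224.3]
eef_rot: [0.003, 0.71, 0.704, -0.0]
wrist_force: [0.7, 0.3, -0.9]
finger_gap: 51.4
```

Emit:
arm_command(
  steps=[
    [0,0,-0.015,0],
    [0,0,-0.02,0],
    [0,0,-0.02,0],
    [0,0,-0.015,0],
    [-0.02,0,0,0],
    [-0.035,0,0,0],
    [-0.04,0.01,0,0],
    [-0.04,0.01,0,0],
    [-0.04,0.01,0,0],
  ],
)

```text
time: 7.75
tool_pos: [627.9, 24.5, 298.5]
eef_rot: [0.003, 0.706, 0.708, 0.001]
wrist_force: [1.2, 0.2, -1.3]
finger_gap: 51.2
```

```bash
python3 g.py 641 -95 310
```

```text
t 7.75 pos [627.9  24.5 298.5] tool shift mm [-119.6   12.9  -11.2] turn 0.75 tilt 0.39 F [ 1.2  0.2 -1.3] gap 51.2 q [-0.09  0.41  0.35  1.5  -0.    1.48]
```

Emit:
arm_command(
  steps=[
    [-0.035,0.003,0,0.6],
    [-0.03,0.003,0,0],
    [-0.02,0.002,0,0],
    [-0.008,0,0,0],
    [0,0,0,0],
    [0,0,0,0],
  ],
)

```text
time: 8.35
tool_pos: [636.7, -77.4, 298.0]
eef_rot: [0.003, 0.713, 0.702, 0.002]
wrist_force: [1.0, 0.1, 0.9]
finger_gap: 51.5
```

```bash
python3 - <<'E'
from station import viewer
from h import *
import pickle
W=viewer.get_image("wrist");pickle.dump(W,open("w3.pkl","wb"))
cv2.imwrite("pics/w3.png",W["img"])
for p in [(642,-53,207.3),(641,-93,207.3),(640.5,-133,207.3)]: print(proj(W,p))
E
python3 g.py 641 -97 310
```

```text
[264.78438208 159.90172836]
[264.07850816 211.14220902]
[264.05635421 257.92817456]
t 8.4 pos [636.7 -77.1 298.1] tool shift mm [-19.8   4.7 -11.8] turn -0.25 tilt 0.45 F [ 0.1 -0.7  0.3] gap 51.1 q [-0.25  0.44  0.39  1.52 -0.    1.34]
```

View pics/w3.png

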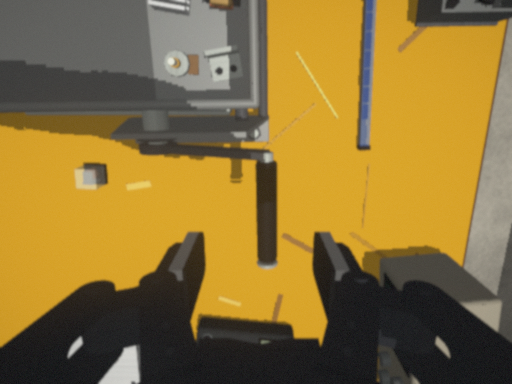

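Sleeve is at column 266, rows 160–265, giving a centre of about (642.5,-94). I'll line up and descend.

Emit:
arm_command(
  steps=[
    [-0.009,0.003,0.01,-0.2],
    [-0.009,0.003,0.015,0],
    [-0.002,0,0.015,0],
    [0,0,0.01,0],
    [0,0,0,0],
    [0,0,0,0],
  ],
)

```text
time: 9.0
tool_pos: [643.7, -93.3, 244.9]
eef_rot: [0.004, 0.708, 0.706, 0.002]
wrist_force: [-0.1, -0.1, -0.4]
finger_gap: 51.6
```

```bash
python3 g.py 642.5 -97 188
```

```text
t 9.0 pos [643.7 -93.3 244.9] tool shift mm [-3.5 -1.7 56.9] turn 0.46 tilt 0.48 F [-0.1 -0.1 -0.4] gap 51.6 q [-0.27  0.46  0.29  1.4   0.    1.31]
```

Emit:
arm_command(
  steps=[
    [-0.003,-0.001,0.01,0.3],
    [-0.001,0,0.012,0],
    [0,0,0.012,0],
    [0,0,0.011,0],
    [0,0,0.006,0],
    [0,0,0.002,0],
    [0,0,0,0],
  ],
)

```text
time: 9.7
tool_pos: [643.3, -97.2, 187.8]
eef_rot: [0.004, 0.71, 0.705, 0.002]
wrist_force: [-0.7, 0.1, -0.5]
finger_gap: 51.3
```

```bash
python3 g.py 642.5 -97 188;python3 - <<'E'
from station import viewer
from h import *
W=viewer.get_image("wrist")
cv2.imwrite("pics/w4.png",W["img"])
E
```

```text
t 9.7 pos [643.3 -97.2 187.8] tool shift mm [ 0.2 -0.8 -0.2] turn 0.19 tilt 0.53 F [-0.7  0.1 -0.5] gap 51.3 q [-0.27  0.47  0.17  1.26  0.    1.3 ]
```

View pics/w4.png

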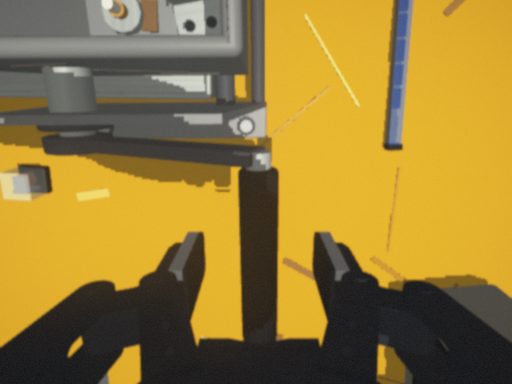

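Sleeve (column 258) is centred between the pads, so I'll close on it.

Emit:
arm_command(
  steps=[
    [0,0,0,0],
    [0,0,0,0],
    [0,0,0,0],
    [0,0,0,0],
    [0,0,0,0],
    [0,0,0,0],
  ],
  gripper=0,
  grip_force=50,
)

```text
time: 10.35
tool_pos: [643.3, -97.5, 189.4]
eef_rot: [0.004, 0.71, 0.705, 0.002]
wrist_force: [-1.3, -0.0, -1.0]
finger_gap: 14.5
```

```bash
python3 g.py 642.5 -97 188
python3 - <<'E'
import numpy as np
# chord increments per row for the arc, along tool y (=+x) and z(down)
f=lambda t:np.array([100*np.sin(1.134-t),165+100*np.cos(1.134-t)])
for t in np.arange(0,2.11,.15): print(round(t,2),(f(t)-f(0)).round(1))
E
```

```text
t 10.35 pos [643.3 -97.5 189.4] tool shift mm [ 0.4 -0.9  1.3] turn 0.2 tilt 0.59 F [-1.3 -0.  -1. ] gap 14.5 q [-0.27  0.47  0.17  1.26 -0.    1.3 ]
0.0 [0. 0.]
0.15 [-7.3 13.1]
0.3 [-16.5  24.9]
0.45 [-27.4  35.2]
0.6 [-39.7  43.8]
0.75 [-53.1  50.4]
0.9 [-67.4  55. ]
1.05 [-82.2  57.3]
1.2 [-97.2  57.5]
1.35 [-112.    55.4]
1.5 [-126.4   51.1]
1.65 [-140.    44.7]
1.8 [-152.4   36.3]
1.95 [-163.5   26.2]
2.1 [-172.9   14.6]
```

```bash
cat > arc.py <<'E'
import sys,numpy as np
from station import read_state
s=read_state();p=s["tool_pos"];c=np.array([552.7,147.1])
v=p[[0,2]]-c;r=np.hypot(*v);t=1.134-np.arctan2(v[0],v[1])
print("time",round(s["time"],2),"tilt",round(t,3),"r err",round(r-100,1),"y",round(p[1],1),"F",np.round(s["wrist_force"],1),"T",np.round(s["torque"],2),"gap",round(s["finger_gap"],1))
step=float(sys.argv[1]);tt=t
R=r
for i in range(10):
    R2=R+(100-R)*.4; n=tt+step
    a,b=1.134-tt,1.134-n
    d=[R2*np.sin(b)-R*np.sin(a),R2*np.cos(b)-R*np.cos(a)]
    print([0,round(d[0],1),round(-d[1],1)],end=" ");tt=n;R=R2
print()
E
python3 arc.py .04
```

```text
time 10.35 tilt -0.001 r err 0.0 y -97.5 F [-1.3 -0.  -1. ] T [-0.04  0.17  0.03] gap 14.5
[0, np.float64(-1.8), np.float64(-3.6)] [0, np.float64(-1.9), np.float64(-3.5)] [0, np.float64(-2.0), np.float64(-3.4)] [0, np.float64(-2.2), np.float64(-3.4)] [0, np.float64(-2.3), np.float64(-3.3)] [0, np.float64(-2.4), np.float64(-3.2)] [0, np.float64(-2.6), np.float64(-3.1)] [0, np.float64(-2.7), np.float64(-3.0)] [0, np.float64(-2.8), np.float64(-2.9)] [0, np.float64(-2.9), np.float64(-2.7)]
```

Emit:
arm_command(
  steps=[
    [0,-0.001,-0.002,0],
    [0,-0.0018,-0.0035,0],
    [0,-0.002,-0.0035,0],
    [0,-0.002,-0.0034,0],
    [0,-0.0023,-0.0033,0],
  ],
)

```text
time: 10.85
tool_pos: [634.4, -97.4, 204.8]
eef_rot: [0.005, 0.71, 0.705, 0.003]
wrist_force: [1.2, 0.6, -3.6]
finger_gap: 13.9
```

```bash
python3 arc.py .04
```

```text
time 10.85 tilt 0.178 r err 0.0 y -97.4 F [ 1.2  0.6 -3.6] T [-0.1  -0.31 -0.01] gap 13.9
[0, np.float64(-2.4), np.float64(-3.2)] [0, np.float64(-2.5), np.float64(-3.1)] [0, np.float64(-2.6), np.float64(-3.0)] [0, np.float64(-2.7), np.float64(-2.9)] [0, np.float64(-2.9), np.float64(-2.8)] [0, np.float64(-3.0), np.float64(-2.7)] [0, np.float64(-3.1), np.float64(-2.6)] [0, np.float64(-3.2), np.float64(-2.4)] [0, np.float64(-3.3), np.float64(-2.3)] [0, np.float64(-3.4), np.float64(-2.2)]
```

Emit:
arm_command(
  steps=[
    [0,-0.0024,-0.0032,0],
    [0,-0.0025,-0.0031,0],
    [0,-0.0026,-0.003,0],
    [0,-0.0027,-0.0029,0],
    [0,-0.0029,-0.0028,0],
    [0,-0.003,-0.0027,0],
    [0,-0.0031,-0.0026,0],
    [0,-0.0032,-0.0024,0],
    [0,-0.0033,-0.0023,0],
    [0,-0.0034,-0.0022,0],
  ],
)

```text
time: 11.85
tool_pos: [602.3, -97.4, 234.0]
eef_rot: [0.005, 0.71, 0.705, 0.003]
wrist_force: [1.1, -1.1, -5.0]
finger_gap: 14.6
```

```bash
python3 arc.py .04
```

```text
time 11.85 tilt 0.615 r err 0.0 y -97.4 F [ 1.1 -1.1 -5. ] T [-0.16 -0.3   0.01] gap 14.6
[0, np.float64(-3.5), np.float64(-1.9)] [0, np.float64(-3.6), np.float64(-1.8)] [0, np.float64(-3.7), np.float64(-1.6)] [0, np.float64(-3.7), np.float64(-1.5)] [0, np.float64(-3.8), np.float64(-1.3)] [0, np.float64(-3.8), np.float64(-1.2)] [0, np.float64(-3.9), np.float64(-1.0)] [0, np.float64(-3.9), np.float64(-0.9)] [0, np.float64(-3.9), np.float64(-0.7)] [0, np.float64(-4.0), np.float64(-0.6)]
```

Emit:
arm_command(
  steps=[
    [0,-0.0035,-0.0019,0],
    [0,-0.0036,-0.0018,0],
    [0,-0.0037,-0.0016,0],
    [0,-0.0037,-0.0015,0],
    [0,-0.0038,-0.0013,0],
    [0,-0.0038,-0.0011,0],
    [0,-0.0039,-0.0009,0],
    [0,-0.0039,-0.0008,0],
    [0,-0.0039,-0.0006,0],
    [0,-0.004,-0.0004,0],
  ],
)

```text
time: 12.85
tool_pos: [561.9, -97.4, 246.7]
eef_rot: [0.006, 0.71, 0.705, 0.003]
wrist_force: [2.9, -1.7, -5.2]
finger_gap: 14.0
```

```bash
python3 arc.py .04
```

```text
time 12.85 tilt 1.042 r err 0.1 y -97.4 F [ 2.9 -1.7 -5.2] T [-0.22 -0.63 -0.  ] gap 14.0
[0, np.float64(-4.0), np.float64(-0.3)] [0, np.float64(-4.0), np.float64(-0.1)] [0, np.float64(-4.0), np.float64(0.0)] [0, np.float64(-4.0), np.float64(0.2)] [0, np.float64(-4.0), np.float64(0.4)] [0, np.float64(-4.0), np.float64(0.5)] [0, np.float64(-3.9), np.float64(0.7)] [0, np.float64(-3.9), np.float64(0.8)] [0, np.float64(-3.9), np.float64(1.0)] [0, np.float64(-3.8), np.float64(1.1)]
```

Emit:
arm_command(
  steps=[
    [0,-0.004,-0.0003,0],
    [0,-0.004,-0.0001,0],
    [0,-0.004,0,0],
    [0,-0.004,0.0002,0],
    [0,-0.004,0.0004,0],
    [0,-0.004,0.0006,0],
    [0,-0.0039,0.0008,0],
    [0,-0.0039,0.001,0],
    [0,-0.0039,0.0011,0],
    [0,-0.0038,0.0013,0],
  ],
)

```text
time: 13.85
tool_pos: [520.0, -97.4, 241.6]
eef_rot: [0.007, 0.71, 0.705, 0.004]
wrist_force: [3.0, -1.2, -4.4]
finger_gap: 14.5
```

```bash
python3 arc.py .04
```

```text
time 13.85 tilt 1.468 r err 0.0 y -97.4 F [ 3.  -1.2 -4.4] T [-0.29 -0.58  0.02] gap 14.5
[0, np.float64(-3.7), np.float64(1.4)] [0, np.float64(-3.7), np.float64(1.5)] [0, np.float64(-3.6), np.float64(1.7)] [0, np.float64(-3.6), np.float64(1.8)] [0, np.float64(-3.5), np.float64(2.0)] [0, np.float64(-3.4), np.float64(2.1)] [0, np.float64(-3.3), np.float64(2.2)] [0, np.float64(-3.2), np.float64(2.4)] [0, np.float64(-3.1), np.float64(2.5)] [0, np.float64(-3.0), np.float64(2.6)]
```

Emit:
arm_command(
  steps=[
    [0,-0.0037,0.0014,0],
    [0,-0.0037,0.0015,0],
    [0,-0.0036,0.0017,0],
    [0,-0.0036,0.0018,0],
    [0,-0.0035,0.002,0],
    [0,-0.0034,0.0021,0],
    [0,-0.0032,0.0023,0],
    [0,-0.003,0.0024,0],
    [0,-0.0025,0.0022,0],
    [0,-0.002,0.0019,0],
  ],
)

```text
time: 14.85
tool_pos: [485.6, -97.5, 221.2]
eef_rot: [0.008, 0.71, 0.705, 0.004]
wrist_force: [2.7, -0.8, -3.1]
finger_gap: 14.3
```

```bash
python3 arc.py .02
```

```text
time 14.85 tilt 1.87 r err -0.1 y -97.5 F [ 2.7 -0.8 -3.1] T [-0.22 -0.56  0.02] gap 14.3
[0, np.float64(-1.5), np.float64(1.3)] [0, np.float64(-1.5), np.float64(1.4)] [0, np.float64(-1.4), np.float64(1.4)] [0, np.float64(-1.4), np.float64(1.4)] [0, np.float64(-1.4), np.float64(1.5)] [0, np.float64(-1.3), np.float64(1.5)] [0, np.float64(-1.3), np.float64(1.5)] [0, np.float64(-1.3), np.float64(1.5)] [0, np.float64(-1.2), np.float64(1.6)] [0, np.float64(-1.2), np.float64(1.6)]
```

Emit:
arm_command(
  steps=[
    [0,-0.0015,0.0013,0],
    [0,-0.0015,0.0014,0],
    [0,-0.0014,0.0014,0],
    [0,-0.0014,0.0014,0],
    [0,-0.0014,0.0015,0],
    [0,-0.0013,0.0015,0],
    [0,-0.0013,0.0015,0],
    [0,-0.0011,0.0013,0],
    [0,-0.0007,0.001,0],
    [0,0,0,0],
  ],
)

```text
time: 15.85
tool_pos: [473.5, -97.4, 208.0]
eef_rot: [0.009, 0.71, 0.705, 0.005]
wrist_force: [2.8, -0.9, -2.0]
finger_gap: 14.6
```

```bash
python3 arc.py .01
python3 - <<'E'
from station import viewer
from h import *
T=viewer.get_image("top");S=viewer.get_image("scene")
crop(T,180,150,310,260,5,"pics/t5.png")
crop(S,170,120,330,270,4,"pics/s5.png")
E
```

```text
time 15.85 tilt 2.049 r err -0.1 y -97.4 F [ 2.8 -0.9 -2. ] T [-0.26 -0.65 -0.03] gap 14.6
[0, np.float64(-0.6), np.float64(0.8)] [0, np.float64(-0.6), np.float64(0.8)] [0, np.float64(-0.6), np.float64(0.8)] [0, np.float64(-0.6), np.float64(0.8)] [0, np.float64(-0.6), np.float64(0.8)] [0, np.float64(-0.6), np.float64(0.8)] [0, np.float64(-0.6), np.float64(0.8)] [0, np.float64(-0.5), np.float64(0.8)] [0, np.float64(-0.5), np.float64(0.8)] [0, np.float64(-0.5), np.float64(0.8)]
```

View pics/t5.png

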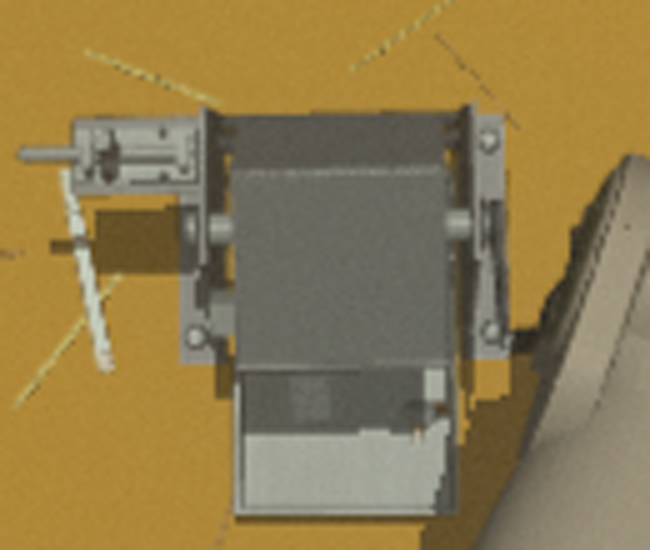

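View pics/s5.png

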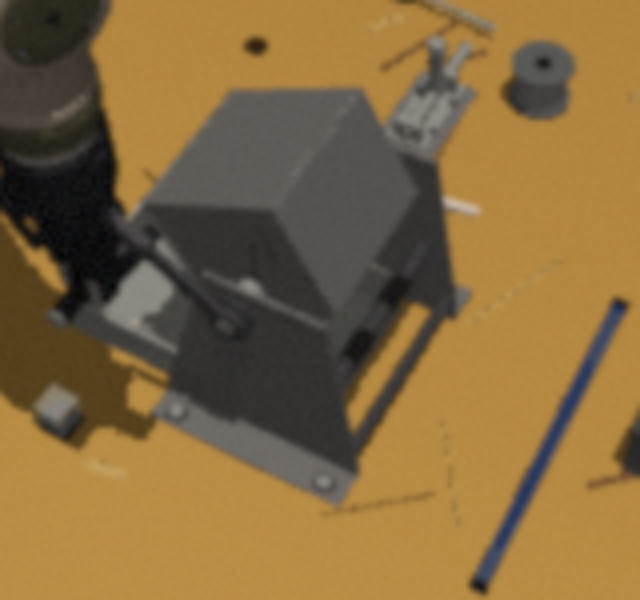

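The bin is nearly over. Some scrap shows in the tray at (310,400) and (430,410) in the top crop. I'll ease it onto the stop and pause for stragglers.

Emit:
arm_command(
  steps=[
    [0,-0.0006,0.0008,0],
    [0,-0.0006,0.0008,0],
    [0,-0.0006,0.0008,0],
    [0,-0.0006,0.0008,0],
    [0,-0.0006,0.0008,0],
    [0,-0.0003,0.0004,0],
    [0,0,0,0],
    [0,0,0,0],
  ],
)

```text
time: 16.75
tool_pos: [470.6, -97.4, 204.0]
eef_rot: [0.009, 0.71, 0.705, 0.005]
wrist_force: [2.6, -1.3, -2.5]
finger_gap: 14.3
```

```bash
python3 arc.py .01
```

```text
time 16.75 tilt 2.099 r err -0.1 y -97.4 F [ 2.6 -1.3 -2.5] T [-0.14 -0.58  0.06] gap 14.3
[0, np.float64(-0.6), np.float64(0.8)] [0, np.float64(-0.6), np.float64(0.8)] [0, np.float64(-0.6), np.float64(0.8)] [0, np.float64(-0.5), np.float64(0.8)] [0, np.float64(-0.5), np.float64(0.8)] [0, np.float64(-0.5), np.float64(0.9)] [0, np.float64(-0.5), np.float64(0.9)] [0, np.float64(-0.5), np.float64(0.9)] [0, np.float64(-0.5), np.float64(0.9)] [0, np.float64(-0.5), np.float64(0.9)]
```

Emit:
arm_command(
  steps=[
    [0,-0.0003,0.0004,0],
    [0,-0.0001,0.0002,0],
    [0,0,0,0],
    [0,0,0,0],
    [0,0,0,0],
    [0,0,0,0],
    [0,0,0,0],
    [0,0,0,0],
  ],
)

```text
time: 17.55
tool_pos: [470.6, -97.5, 204.0]
eef_rot: [0.01, 0.71, 0.705, 0.006]
wrist_force: [2.3, -0.7, -0.4]
finger_gap: 14.5
```

```bash
python3 arc.py -.04;  python3 - <<'E'
from station import viewer
from h import *
T=viewer.get_image("top")
crop(T,210,210,280,260,10,"pics/t6.png")
E
```

```text
time 17.55 tilt 2.099 r err -0.2 y -97.5 F [ 2.3 -0.7 -0.4] T [-0.19 -0.51 -0.01] gap 14.5
[0, np.float64(2.3), np.float64(-3.3)] [0, np.float64(2.4), np.float64(-3.2)] [0, np.float64(2.6), np.float64(-3.1)] [0, np.float64(2.7), np.float64(-2.9)] [0, np.float64(2.8), np.float64(-2.8)] [0, np.float64(2.9), np.float64(-2.7)] [0, np.float64(3.0), np.float64(-2.6)] [0, np.float64(3.1), np.float64(-2.5)] [0, np.float64(3.2), np.float64(-2.3)] [0, np.float64(3.3), np.float64(-2.2)]
```

View pics/t6.png

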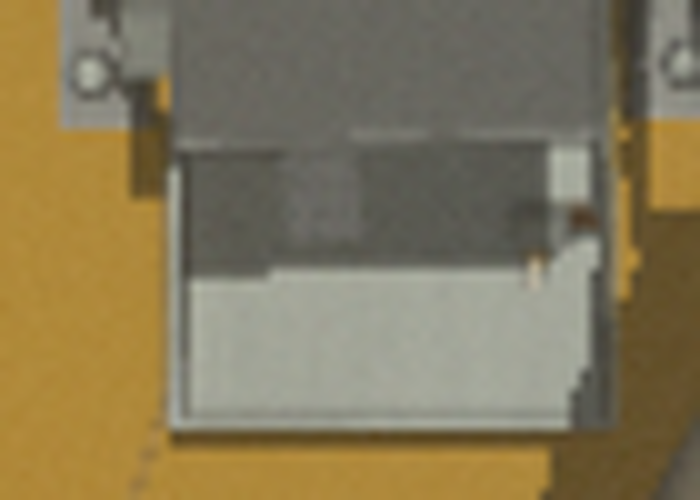

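At the stop, the heatsink and the pot show in the tray and the rest is hidden. Swinging back; I'll check inside the bin once it is upright.

Emit:
arm_command(
  steps=[
    [0,0.0012,-0.0017,0],
    [0,0.002,-0.0026,0],
    [0,0.0025,-0.0031,0],
    [0,0.0026,-0.003,0],
    [0,0.0027,-0.0029,0],
    [0,0.0029,-0.0028,0],
    [0,0.003,-0.0027,0],
    [0,0.0031,-0.0026,0],
    [0,0.0032,-0.0024,0],
    [0,0.0033,-0.0023,0],
  ],
)

```text
time: 18.6
tool_pos: [497.4, -97.4, 230.5]
eef_rot: [0.008, 0.71, 0.705, 0.004]
wrist_force: [2.4, -1.7, -5.0]
finger_gap: 14.6
```

```bash
python3 arc.py -.04
```

```text
time 18.6 tilt 1.719 r err 0.0 y -97.4 F [ 2.4 -1.7 -5. ] T [-0.28 -0.67  0.03] gap 14.6
[0, np.float64(3.4), np.float64(-2.1)] [0, np.float64(3.5), np.float64(-2.0)] [0, np.float64(3.5), np.float64(-1.9)] [0, np.float64(3.6), np.float64(-1.7)] [0, np.float64(3.7), np.float64(-1.6)] [0, np.float64(3.7), np.float64(-1.4)] [0, np.float64(3.8), np.float64(-1.3)] [0, np.float64(3.8), np.float64(-1.1)] [0, np.float64(3.9), np.float64(-1.0)] [0, np.float64(3.9), np.float64(-0.8)]
```

Emit:
arm_command(
  steps=[
    [0,0.0034,-0.0021,0],
    [0,0.0035,-0.002,0],
    [0,0.0035,-0.0019,0],
    [0,0.0036,-0.0017,0],
    [0,0.0037,-0.0015,0],
    [0,0.0037,-0.0013,0],
    [0,0.0038,-0.0012,0],
    [0,0.0039,-0.001,0],
    [0,0.0039,-0.0008,0],
    [0,0.0039,-0.0006,0],
  ],
)

```text
time: 19.6
tool_pos: [535.7, -97.4, 245.7]
eef_rot: [0.006, 0.71, 0.704, 0.003]
wrist_force: [2.2, -3.0, -4.0]
finger_gap: 14.6
```

```bash
python3 arc.py -.04
```

```text
time 19.6 tilt 1.305 r err 0.1 y -97.4 F [ 2.2 -3.  -4. ] T [-0.25 -0.25  0.07] gap 14.6
[0, np.float64(4.0), np.float64(-0.6)] [0, np.float64(4.0), np.float64(-0.4)] [0, np.float64(4.0), np.float64(-0.3)] [0, np.float64(4.0), np.float64(-0.1)] [0, np.float64(4.0), np.float64(0.0)] [0, np.float64(4.0), np.float64(0.2)] [0, np.float64(4.0), np.float64(0.4)] [0, np.float64(4.0), np.float64(0.5)] [0, np.float64(3.9), np.float64(0.7)] [0, np.float64(3.9), np.float64(0.8)]
```

Emit:
arm_command(
  steps=[
    [0,0.004,-0.0006,0],
    [0,0.004,-0.0004,0],
    [0,0.004,-0.0003,0],
    [0,0.004,-0.0001,0],
    [0,0.004,0.0001,0],
    [0,0.004,0.0003,0],
    [0,0.004,0.0005,0],
    [0,0.004,0.0006,0],
    [0,0.0039,0.0008,0],
    [0,0.0039,0.001,0],
  ],
)

```text
time: 20.6
tool_pos: [578.1, -97.4, 243.8]
eef_rot: [0.005, 0.71, 0.705, 0.002]
wrist_force: [0.0, -1.8, -3.8]
finger_gap: 14.5
```

```bash
python3 arc.py -.04
```

```text
time 20.6 tilt 0.877 r err 0.0 y -97.4 F [ 0.  -1.8 -3.8] T [-0.17 -0.11  0.05] gap 14.5
[0, np.float64(3.8), np.float64(1.1)] [0, np.float64(3.8), np.float64(1.3)] [0, np.float64(3.7), np.float64(1.4)] [0, np.float64(3.7), np.float64(1.5)] [0, np.float64(3.6), np.float64(1.7)] [0, np.float64(3.6), np.float64(1.8)] [0, np.float64(3.5), np.float64(2.0)] [0, np.float64(3.4), np.float64(2.1)] [0, np.float64(3.3), np.float64(2.2)] [0, np.float64(3.2), np.float64(2.4)]
```

Emit:
arm_command(
  steps=[
    [0,0.0038,0.0011,0],
    [0,0.0038,0.0013,0],
    [0,0.0037,0.0014,0],
    [0,0.0037,0.0016,0],
    [0,0.0036,0.0017,0],
    [0,0.0035,0.0019,0],
    [0,0.0034,0.0021,0],
    [0,0.0033,0.0022,0],
    [0,0.0032,0.0024,0],
    [0,0.003,0.0025,0],
  ],
)

```text
time: 21.6
tool_pos: [616.1, -97.4, 224.5]
eef_rot: [0.005, 0.71, 0.705, 0.002]
wrist_force: [0.2, -0.6, -1.8]
finger_gap: 14.5
```

```bash
python3 arc.py -.025
```

```text
time 21.6 tilt 0.447 r err 0.0 y -97.4 F [ 0.2 -0.6 -1.8] T [-0.17 -0.03  0.07] gap 14.5
[0, np.float64(1.9), np.float64(1.6)] [0, np.float64(1.9), np.float64(1.7)] [0, np.float64(1.8), np.float64(1.7)] [0, np.float64(1.8), np.float64(1.7)] [0, np.float64(1.7), np.float64(1.8)] [0, np.float64(1.7), np.float64(1.8)] [0, np.float64(1.7), np.float64(1.9)] [0, np.float64(1.6), np.float64(1.9)] [0, np.float64(1.6), np.float64(2.0)] [0, np.float64(1.5), np.float64(2.0)]
```

Emit:
arm_command(
  steps=[
    [0,0.0024,0.0021,0],
    [0,0.0021,0.002,0],
    [0,0.0018,0.0018,0],
    [0,0.0017,0.0018,0],
    [0,0.0016,0.0018,0],
    [0,0.0016,0.0019,0],
    [0,0.0015,0.0019,0],
    [0,0.0015,0.002,0],
    [0,0.0014,0.002,0],
    [0,0.0013,0.002,0],
  ],
)

```text
time: 22.6
tool_pos: [635.0, -97.4, 204.0]
eef_rot: [0.005, 0.71, 0.705, 0.003]
wrist_force: [-0.8, -0.0, -2.4]
finger_gap: 14.2
```

```bash
python3 arc.py -.015
```

```text
time 22.6 tilt 0.169 r err 0.0 y -97.4 F [-0.8 -0.  -2.4] T [-0.11  0.01  0.13] gap 14.2
[0, np.float64(0.8), np.float64(1.2)] [0, np.float64(0.8), np.float64(1.3)] [0, np.float64(0.8), np.float64(1.3)] [0, np.float64(0.8), np.float64(1.3)] [0, np.float64(0.8), np.float64(1.3)] [0, np.float64(0.7), np.float64(1.3)] [0, np.float64(0.7), np.float64(1.3)] [0, np.float64(0.7), np.float64(1.3)] [0, np.float64(0.7), np.float64(1.3)] [0, np.float64(0.7), np.float64(1.3)]
```

Emit:
arm_command(
  steps=[
    [0,0.0009,0.0015,0],
    [0,0.0008,0.0013,0],
    [0,0.0008,0.0013,0],
    [0,0.0008,0.0013,0],
    [0,0.0007,0.0013,0],
    [0,0.0007,0.0013,0],
    [0,0.0007,0.0013,0],
    [0,0.0006,0.0012,0],
    [0,0.0005,0.001,0],
    [0,0.0005,0.001,0],
  ],
)

```text
time: 23.6
tool_pos: [642.8, -97.5, 190.6]
eef_rot: [0.005, 0.71, 0.705, 0.003]
wrist_force: [0.1, -0.8, -1.6]
finger_gap: 14.5
```

```bash
python3 arc.py -.01
```

```text
time 23.6 tilt 0.013 r err 0.0 y -97.5 F [ 0.1 -0.8 -1.6] T [-0.09  0.01  0.02] gap 14.5
[0, np.float64(0.4), np.float64(0.9)] [0, np.float64(0.4), np.float64(0.9)] [0, np.float64(0.4), np.float64(0.9)] [0, np.float64(0.4), np.float64(0.9)] [0, np.float64(0.4), np.float64(0.9)] [0, np.float64(0.4), np.float64(0.9)] [0, np.float64(0.4), np.float64(0.9)] [0, np.float64(0.4), np.float64(0.9)] [0, np.float64(0.4), np.float64(0.9)] [0, np.float64(0.3), np.float64(0.9)]
```

Emit:
arm_command(
  steps=[
    [0,0.0004,0.0009,0],
    [0,0.0004,0.0008,0],
    [0,0.0003,0.0007,0],
    [0,0.0003,0.0007,0],
    [0,0,0,0],
    [0,0,0,0],
  ],
)

```text
time: 24.2
tool_pos: [643.4, -97.5, 189.3]
eef_rot: [0.005, 0.71, 0.705, 0.002]
wrist_force: [-1.1, -0.7, 1.0]
finger_gap: 14.1
```

```bash
python3 arc.py -.01
```

```text
time 24.2 tilt -0.001 r err 0.0 y -97.5 F [-1.1 -0.7  1. ] T [0.03 0.34 0.05] gap 14.1
[0, np.float64(0.4), np.float64(0.9)] [0, np.float64(0.4), np.float64(0.9)] [0, np.float64(0.4), np.float64(0.9)] [0, np.float64(0.4), np.float64(0.9)] [0, np.float64(0.4), np.float64(0.9)] [0, np.float64(0.4), np.float64(0.9)] [0, np.float64(0.4), np.float64(0.9)] [0, np.float64(0.4), np.float64(0.9)] [0, np.float64(0.3), np.float64(0.9)] [0, np.float64(0.3), np.float64(0.9)]
```

Back at upright, resting at the starting pose. I'll look inside the bin before letting go.

Run:
```python
from station import viewer
from h import *
T=viewer.get_image("top");W=viewer.get_image("wrist")
a=cv2.resize(T["img"][155:260,180:300],None,fx=5,fy=5,interpolation=cv2.INTER_CUBIC);cv2.imwrite("pics/t7.png",a)
```

```text
(no output)
```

View pics/t7.png

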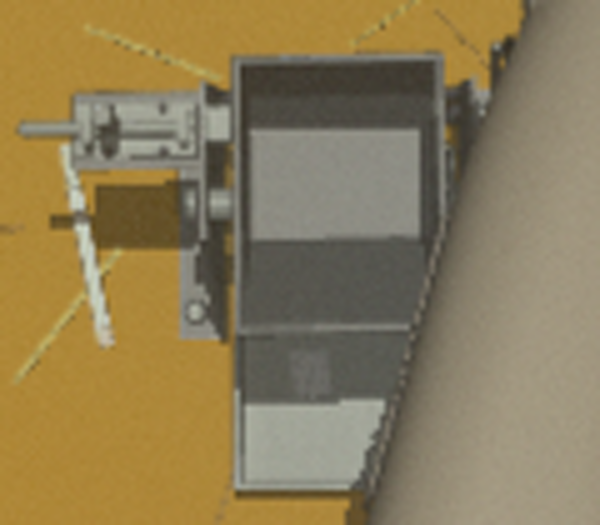

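The bin floor is bare. Releasing the sleeve and heading for the knob.

Emit:
arm_command(
  steps=[
    [0,0,0,0],
    [0,0,0,0],
    [0,0,0,0],
    [0,0,0,0],
    [0,0,0,0],
  ],
  gripper=0.6,
)

```text
time: 24.8
tool_pos: [644.9, -97.4, 188.7]
eef_rot: [0.006, 0.71, 0.705, 0.003]
wrist_force: [-0.5, -0.0, -0.5]
finger_gap: 51.2
```

Emit:
arm_command(
  steps=[
    [0,0,-0.015,0],
    [0,0,-0.025,0],
    [0,0,-0.025,0],
    [0,0,-0.025,0],
    [0,0,-0.015,0],
    [0,0,-0.005,0],
    [0.02,-0.003,0,0],
    [0.035,-0.006,0,0],
    [0.04,-0.006,0,0],
    [0.04,-0.006,0,0],
  ],
)

```text
time: 25.8
tool_pos: [622.7, 39.1, 296.9]
eef_rot: [0.003, 0.713, 0.701, 0.002]
wrist_force: [-0.3, 0.6, 0.7]
finger_gap: 51.2
```

```bash
python3 g.py 597.7 195.5 300
```

```text
t 25.8 pos [622.7  39.1 296.9] tool shift mm [156.  -27.5  -3.6] turn -0.33 tilt 0.46 F [-0.3  0.6  0.7] gap 51.2 q [-0.07  0.4   0.33  1.49 -0.    1.52]
```

Emit:
arm_command(
  steps=[
    [0.04,-0.006,-0.002,-0.3],
    [0.035,-0.006,-0.002,0],
    [0.025,-0.004,0,0],
    [0.015,-0.003,0,0],
    [0.005,0,0,0],
    [0,0,0,0],
    [0,0,0,0],
  ],
)

```text
time: 26.5
tool_pos: [596.7, 174.9, 293.7]
eef_rot: [-0.001, 0.707, 0.707, -0.001]
wrist_force: [0.2, -0.2, 0.1]
finger_gap: 51.1
```

```bash
python3 g.py 597.7 195.5 224
```

```text
t 26.5 pos [596.7 174.9 293.7] tool shift mm [20.6  1.2 69.7] turn 0.64 tilt 0.19 F [ 0.2 -0.2  0.1] gap 51.1 q [0.16 0.41 0.33 1.5  0.   1.73]
```

Emit:
arm_command(
  steps=[
    [0.008,0.0005,0,0.5],
    [0.007,0.0005,0.003,0],
    [0.004,0,0.007,0],
    [0,0,0.007,0],
    [0,0,0,0],
    [0,0,0,0],
  ],
)

```text
time: 27.1
tool_pos: [598.7, 192.3, 273.9]
eef_rot: [-0.001, 0.712, 0.702, -0.002]
wrist_force: [0.0, -0.9, 0.2]
finger_gap: 51.4
```

```bash
python3 g.py 597.7 195.5 224;python3 - <<'E'
from station import viewer
from h import *
W=viewer.get_image("wrist");crop(W,190,90,330,260,4,"pics/w8.png")
un=lambda p:((np.array(proj(W,p))-[190,90]+.5)*4-.5)
print(un((597.7,195.2,261)))
E
```

```text
t 27.1 pos [598.7 192.3 273.9] tool shift mm [ 3.2 -0.8 49.9] turn -0.19 tilt 0.28 F [ 0.  -0.9  0.2] gap 51.4 q [ 0.18  0.42  0.31  1.46 -0.    1.77]
[271.39949508 563.12423934]
```

View pics/w8.png

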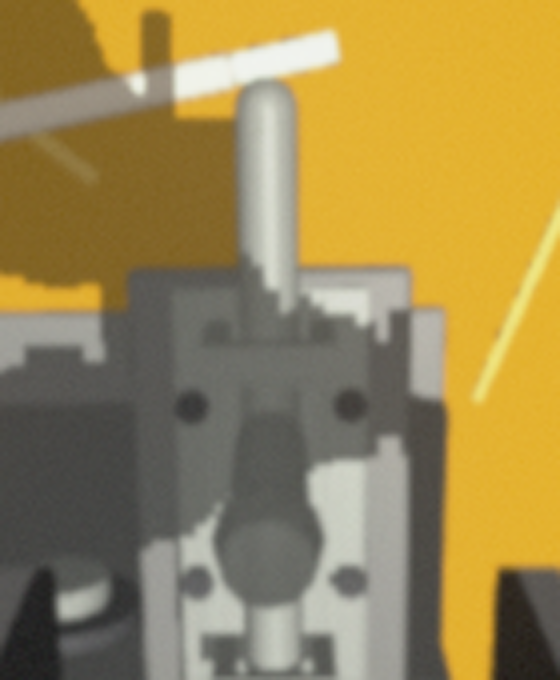

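Knob head is at crop (268,562), against (271,563) predicted. Descending and gripping.

Emit:
arm_command(
  steps=[
    [0.002,-0.0006,0.01,-0.1],
    [0.001,0,0.012,0],
    [0,0,0.012,0],
    [0,0,0.008,0],
    [0,0,0.004,0],
    [0,0,0,0],
    [0,0,0,0],
  ],
)

```text
time: 27.85
tool_pos: [597.3, 195.1, 223.3]
eef_rot: [-0.002, 0.712, 0.703, -0.002]
wrist_force: [0.3, 0.2, -0.6]
finger_gap: 51.2
```

Emit:
arm_command(
  steps=[
    [0,0,0,0],
    [0,0,0,0],
    [0,0,0,0],
    [0,0,0,0],
    [0,0,0,0],
    [0,0,0,0],
  ],
  gripper=0,
  grip_force=50,
)

```text
time: 28.45
tool_pos: [597.6, 195.2, 224.6]
eef_rot: [-0.001, 0.712, 0.703, -0.002]
wrist_force: [-1.3, -0.4, -1.2]
finger_gap: 10.6
```

```bash
python3 g.py 597.7 169.5 224
```

```text
t 28.45 pos [597.6 195.2 224.6] tool shift mm [-25.7   0.4   0.6] turn -0.12 tilt 0.26 F [-1.3 -0.4 -1.2] gap 10.6 q [ 0.19  0.43  0.19  1.34 -0.    1.77]
```

Emit:
arm_command(
  steps=[
    [-0.004,0,0,0],
    [-0.005,0,0,0],
    [-0.005,0,0,0],
    [-0.004,0,0,0],
    [-0.003,0,0,0],
    [-0.002,0,0,0],
    [0,0,0,0],
  ],
)

```text
time: 29.15
tool_pos: [597.6, 171.9, 224.6]
eef_rot: [-0.002, 0.711, 0.703, -0.0]
wrist_force: [-1.3, 2.6, -1.3]
finger_gap: 10.6
```

```bash
python3 g.py 597.7 169.5 224
```

```text
t 29.15 pos [597.6 171.9 224.6] tool shift mm [-2.4  0.1  0.6] turn -0.06 tilt 0.26 F [-1.3  2.6 -1.3] gap 10.6 q [0.15 0.41 0.17 1.33 0.   1.73]
```

Emit:
arm_command(
  steps=[
    [-0.001,0,0,0],
    [-0.0015,0,0,0],
    [-0.0015,0,0,0],
    [-0.0015,0,0,0],
  ],
)

```text
time: 29.55
tool_pos: [597.5, 169.0, 224.6]
eef_rot: [-0.004, 0.71, 0.704, 0.002]
wrist_force: [-0.5, 8.3, -2.3]
finger_gap: 10.4
```

```bash
python3 g.py 597.7 169.5 224
```

```text
t 29.55 pos [597.5 169.  224.6] tool shift mm [0.5 0.2 0.6] turn 0.05 tilt 0.54 F [-0.5  8.3 -2.3] gap 10.4 q [0.14 0.41 0.17 1.33 0.01 1.72]
```

Emit:
arm_command(
  steps=[
    [-0.002,0,0,0],
    [-0.002,0,0,0],
    [-0.002,0,0,0],
  ],
)

```text
time: 29.85
tool_pos: [597.5, 169.1, 224.6]
eef_rot: [-0.008, 0.709, 0.705, 0.006]
wrist_force: [0.4, 9.0, -1.5]
finger_gap: 10.7
```

```bash
python3 g.py 597.7 169.5 224
```

```text
t 29.85 pos [597.5 169.1 224.6] tool shift mm [0.4 0.2 0.6] turn 0.32 tilt 1.17 F [ 0.4  9.  -1.5] gap 10.7 q [0.14 0.4  0.16 1.33 0.02 1.71]
```

Force rises at y=169.1, after 26 mm of travel, so the bolt is on its home stop. Releasing and checking.

Emit:
arm_command(
  steps=[
    [0,0,0,0],
    [0,0,0,0],
  ],
)

```text
time: 30.05
tool_pos: [597.5, 169.3, 224.6]
eef_rot: [-0.008, 0.709, 0.706, 0.006]
wrist_force: [-0.2, 2.8, -1.0]
finger_gap: 10.5
```

Emit:
arm_command(
  steps=[
    [0,0,0,0],
    [0,0,0,0],
    [0,0,0,0],
    [0,0,0,0],
    [0,0,0,0],
  ],
  gripper=0.6,
)

```text
time: 30.55
tool_pos: [597.9, 167.0, 225.3]
eef_rot: [-0.006, 0.709, 0.705, 0.005]
wrist_force: [0.6, 0.0, -0.3]
finger_gap: 51.5
```

Emit:
arm_command(
  steps=[
    [0,0,-0.015,0],
    [0,0,-0.02,0],
    [0,0,-0.025,0],
    [0,0,-0.025,0],
    [0,0,0,0],
    [0,0,0,0],
  ],
)

```text
time: 31.15
tool_pos: [597.4, 164.7, 311.9]
eef_rot: [-0.007, 0.71, 0.705, 0.004]
wrist_force: [0.3, 0.7, -0.8]
finger_gap: 51.0
```

```bash
python3 g.py 597.7 169.5 224;python3 - <<'E'
from station import viewer
from h import *
W=viewer.get_image("wrist");crop(W,180,90,330,260,4,"pics/w9.png")
un=lambda p:((np.array(proj(W,p))-[180,90]+.5)*4-.5)
for y in(169.5,172.5): print(un((597.7,y,261)))
E
```

```text
t 31.15 pos [597.4 164.7 311.9] tool shift mm [ 3.5  0.7 88. ] turn 0.19 tilt 0.9 F [ 0.3  0.7 -0.8] gap 51.0 q [0.13 0.4  0.37 1.54 0.02 1.71]
[321.03530024 458.66146719]
[320.89443634 440.57710073]
```

View pics/w9.png

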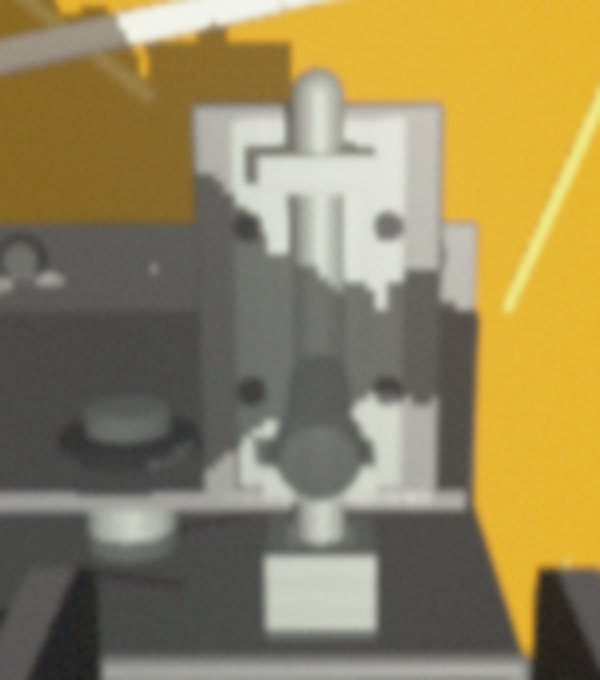

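Knob is at crop (318,460), against (321,459) for fully home. Backing away for a final overall look.

Emit:
arm_command(
  steps=[
    [0.02,-0.005,-0.005,0],
    [0.04,-0.015,-0.005,0],
    [0.04,-0.025,0,0],
    [0.04,-0.03,0,0],
    [0.035,-0.03,0,0],
    [0.03,-0.03,0,0],
    [0.02,-0.02,0,0],
    [0,0,0,0],
    [0,0,0,0],
  ],
)

```text
time: 32.1
tool_pos: [436.9, 396.3, 313.5]
eef_rot: [-0.009, 0.711, 0.703, -0.004]
wrist_force: [-0.3, 0.2, -0.5]
finger_gap: 51.1
```

Run:
```python
from station import viewer
from h import *
import pickle
T0,S0=pickle.load(open("ts.pkl","rb"))
T=viewer.get_image("top");S=viewer.get_image("scene")
crop(T,180,150,310,260,5,"pics/t10.png");crop(S,170,120,330,270,4,"pics/s10.png")
d=cv2.absdiff(T["img"],T0["img"]).max(2); cv2.imwrite("pics/d10.png",(d>40).astype(np.uint8)*255)
un=lambda p,ox,oy,f:((np.array(p)-[ox,oy]+.5)*f-.5)
```

```text
(no output)
```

View pics/t10.png

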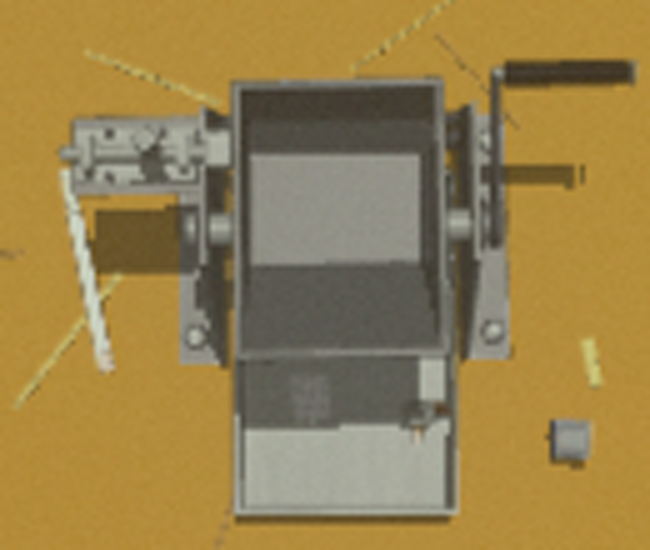

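View pics/s10.png

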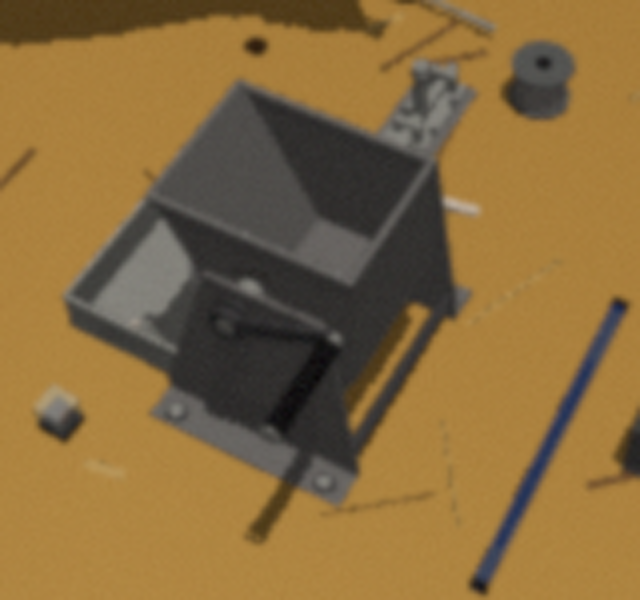

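View pics/d10.png

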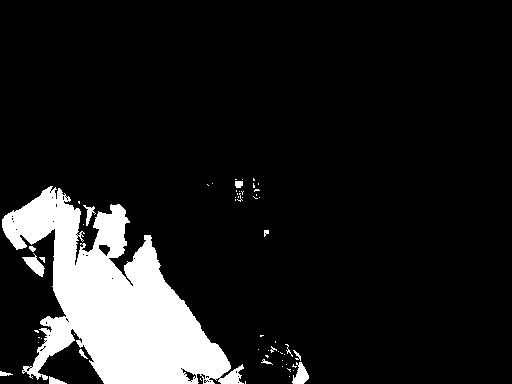

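Bin is empty and upright, the sleeve and knob are at their start pixels, and nothing else on the desk changed. The transformer and bracket are hidden under the bin's lip, so I'll look under it from the front with the wrist camera.

Emit:
arm_command(
  steps=[
    [0,0,0,-8.5],
    [0,0,0,-8.5],
    [0,0,0,-8.5],
    [0,0,0,-8.5],
    [0,0,0,-8.5],
    [0,0,0,-8.5],
    [0,0,0,-8.5],
    [0,0,0,-8.5],
    [0,0,0,-8.5],
    [0,0,0,-8.5],
  ],
)

```text
time: 33.2
tool_pos: [450.5, 382.8, 309.5]
eef_rot: [-0.01, 0.041, 0.999, 0.002]
wrist_force: [0.1, -0.2, 0.4]
finger_gap: 51.2
```

```bash
python3 -c "
from g import to
to([395,53,290],90)"
```

```text
t 33.2 pos [450.5 382.8 309.5] tool shift mm [  27.8 -333.3   19.4] turn -4.71 tilt 1.21 F [ 0.1 -0.2  0.4] gap 51.2 q [0.56 0.35 0.29 1.53 0.01 0.64]
```

Emit:
arm_command(
  steps=[
    [0.01,-0.03,0,-4.5],
    [0.01,-0.04,0,0],
    [0.006,-0.045,0,0],
    [0.005,-0.045,0,0],
    [0.003,-0.045,0,0],
    [0.002,-0.04,0,0],
    [0,-0.03,0,0],
    [0,-0.015,0,0],
    [0,0,0,0],
    [0,0,0,0],
  ],
)

```text
time: 34.2
tool_pos: [415.9, 71.8, 305.1]
eef_rot: [-0.01, 0.011, 1.0, 0.0]
wrist_force: [-0.6, 0.1, 0.2]
finger_gap: 51.2
```

```bash
python3 -c "
from g import to
to([395,53,120],90)"
```

```text
t 34.2 pos [415.9  71.8 305.1] tool shift mm [ 16.7 -19.3 185.5] turn -1.21 tilt 1.17 F [-0.6  0.1  0.2] gap 51.2 q [-0.02  0.02 -0.13  1.44  0.    0.  ]
```

Emit:
arm_command(
  steps=[
    [0.012,-0.01,0,-1],
    [0.01,-0.008,0.01,0],
    [0,0,0.02,0],
    [0,0,0.025,0],
    [0,0,0.025,0],
    [0,0,0.025,0],
    [0,0,0.02,0],
    [0,0,0.01,0],
    [0,0,0,0],
    [0,0,0,0],
  ],
)

```text
time: 35.2
tool_pos: [393.4, 58.3, 166.5]
eef_rot: [-0.009, -0.001, 1.0, 0.001]
wrist_force: [0.4, 0.1, 0.5]
finger_gap: 51.6
```

```bash
python3 g.py 395 53 120
python3 - <<'E'
from station import viewer
from h import *
W=viewer.get_image("wrist")
cv2.imwrite("pics/w11.png",W["img"])
cv2.imwrite("pics/w11b.png",cv2.resize(np.clip(W["img"][:200].astype(float)*1.6,0,255).astype(np.uint8),None,fx=1.5,fy=1.5))
E
```

```text
t 35.2 pos [393.4  58.3 166.5] tool shift mm [-2.4 -5.4 46.5] turn -89.26 tilt 0.98 F [0.4 0.1 0.5] gap 51.6 q [-0.06  0.02 -0.47  1.1   0.   -0.06]
```

View pics/w11b.png

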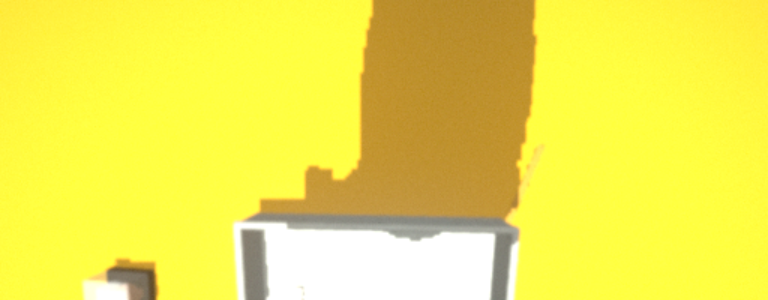

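View pics/w11.png

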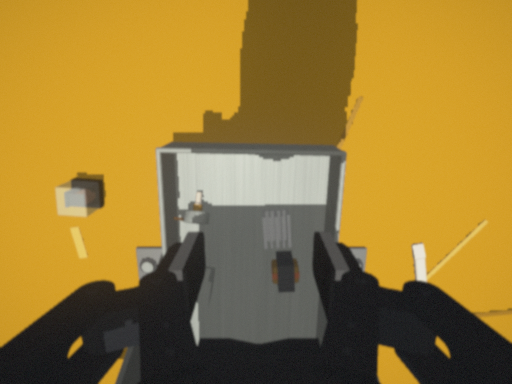

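Run:
```python
import cv2,numpy as np
a=cv2.imread("pics/w11.png")[190:350,150:360]
cv2.imwrite("pics/w11c.png",cv2.resize(np.clip(a.astype(float)*1.8,0,255).astype(np.uint8),None,fx=3.7,fy=3.7,interpolation=cv2.INTER_CUBIC))
```

```text
(no output)
```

View pics/w11c.png

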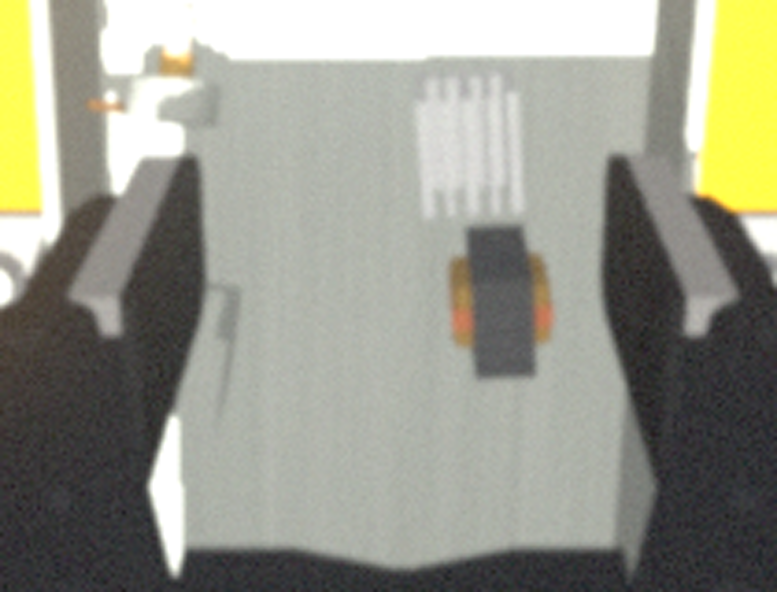

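All four pieces are in the tray: pot (195,210), heatsink (277,230), transformer (286,270), and the bracket's edge beside the left finger (210,280). The gripper is touching nothing, so I'll hand the job in.

```bash
python3 -c "
from station import job,read_state
s=read_state();print(s['time'],s['wrist_force'],abs(s['dq']).max())
print(job.sign_off())"
```

```text
35.25 [-0.41992183  0.06371167  0.72304346] 0.00839435525210434
the job is handed in; nothing more can be done
None
```

The job is done and handed in at about 35 s: the scrap bin is emptied into the tray, back upright and bolted again.

- **Bolt drawn:** I pulled it out about 25 mm; the rod could be seen sticking well out past its guide.
- **Swing:** I took the bin over to 2.10 rad at about 0.4 rad/s, slowing before the stop at each end. Wrist force readings stayed around 6 N or less.
- **Bin returned:** it came back to a measured tilt of about 0 rad. In the last top view the bin and lever look just as they did at the start.
- **Bolt pushed home:** it travelled 26 mm and met a firm stop at about 9 N. The wrist camera put the knob within about 0.5 mm of its home position.
- **Scrap:** the bin floor is bare. The heatsink, transformer and potentiometer are plainly in the tray. The bracket showed only as an edge beside the left finger, but it is also inside the tray.
- **Other things on the desk:** the before-and-after top views showed no change in the tray or the things on the desk. The arm hid part of the left side in that comparison, so the screwdriver was not fully checked.

No check failed.

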